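# Bring the red-lidded jar of the garnish carousel to the front and hold it there

### The job

Turn the garnish carousel until the jar with the red lid stands at the front, in line with the middle of the spoon tray, so that the barkeeper can open it and spoon from it. The turntable runs freely, so finish with its black handle still firmly gripped, holding the turntable still with that jar at the front; do not let go at the end. Do not touch the jars, keep them all standing in their rings, and leave the spoon, tumbler, squeeze bottle and bowl where they are.

Things in the scene. Friction and masses are not known exactly. Their poses are not given: they have to be found in the camera images.
- handle_grip (a point): centre of the carousel's black plastic handle, on the vertical turning axis, 170 mm above the counter. An upright bar 90 mm long (its x axis, level), 14 mm thick (its y axis), 36 mm high (from 150 to 186 mm above the counter), to be pinched across its flat sides from above. Rigid with the turntable; its +x end points to the red-lidded jar. Jar tops end at 124 mm
- carousel: turntable: pale wooden disc 280 mm across, 10 mm thick, on a ball bearing on the board; origin on its axis at its underside, 32 mm above the counter; x axis towards the red-lidded jar. Five steel rings, 24 mm high, hold the jars 90 mm from the axis, 72 degrees apart. Turns endlessly either way about the vertical at about 0.03 N m, so it coasts a little when let go; no stop or catch; cannot lift off
- board: the fixed wooden board under the carousel, 400 x 300 mm, top 24 mm above the counter; origin on the carousel's axis at counter height; its x axis points to the FRONT, the side with the steel spoon tray (82 x 230 mm, 16 mm high, its centre 200 mm from the axis)
- front (a point): the front place: where the middle of the red-lidded jar must come, between the carousel's axis and the middle of the spoon tray, 90 mm from the axis, 83 mm above the counter
- jar_red: the marked jar: glass, green olives inside, bright RED lid; 68 mm across, 82 mm tall, about 0.3 kg, loose in its ring on the carousel (about 2 mm play); origin at the centre of its underside
- jar_a: glass jar with white onions, plain steel lid; 68 mm across, 82 mm tall, about 0.3 kg, loose in its ring on the carousel (about 2 mm play); origin at the centre of its underside
- jar_b: glass jar with brown nuts, plain steel lid; 68 mm across, 82 mm tall, about 0.3 kg, loose in its ring on the carousel (about 2 mm play); origin at the centre of its underside
- jar_c: glass jar with black olives, plain steel lid; 68 mm across, 82 mm tall, about 0.3 kg, loose in its ring on the carousel (about 2 mm play); origin at the centre of its underside
- jar_d: glass jar with small yellow tomatoes, plain steel lid; 68 mm across, 82 mm tall, about 0.3 kg, loose in its ring on the carousel (about 2 mm play); origin at the centre of its underside
- spoon: steel spoon, about 165 mm long, lying loose in the spoon tray; leave alone
- tumbler: empty glass tumbler, 76 mm across, 95 mm tall, beside the board; origin at the centre of its underside; leave alone
- squeeze_bottle: yellow squeeze bottle, 62 mm across, 185 mm tall, beside the board; origin at the centre of its underside; leave alone
- dish: white bowl, 110 mm across, 35 mm tall, beside the board; origin at the centre of its underside; leave alone
Not all that is in view belongs to the job. There is more than one size of the jar_red; the one meant has the size given above.

How it is judged:
By the outcome, as a careful person would: the job done as asked, in the order asked, and still so for the second after the job is handed in, while the arm keeps its last pose, push and grip.
It also fails if it takes over 61 s, if anything falls off the work surface, if the arm or the gripper's body presses on something with over 40 N, if the wrist force passes 120 N, or if a joint passes its speed limit or range.

### The arm

A 6-joint arm with a two-finger parallel gripper is mounted at the origin on the work surface. World frame = base frame: x ahead of the robot, y to its left, z up, the work surface at z = 0. Lengths are in mm, angles in degrees, forces in N, time in s.
With the tool pointing down it reaches from about 300 to 850 mm from the base axis. Payload 5.4 kg.
Tool frame: the origin (TCP) lies on the front face of the gripper's body, between the roots of the fingers; the fingertips stand 73 mm ahead of it and the grasp point (between the pads) lies 54 mm ahead of it (manip.grip_point_offset is the distance from the TCP to the grasp point, in mm); z points along the fingers, y is the direction in which the jaws open and shut (so a half turn about z gives the same grasp; the last joint's range is limited). The gripper opens to 85 mm and grips with 20 to 120 N. Pads are 22 mm wide; open, the fingers measure 114 mm over their backs; the gripper's body (76 mm by 85 mm) begins 54 mm behind the grasp point. The pads swing forward as they close: fully open they stand 13 mm farther back than shut.
Start: joints at [63.65, 9.076, 91.501, -0, 79.423, -12.038], TCP at [142.157, 557.134, 303.899] pointing down, gripper open.
Joint ranges: [-166.64, 166.64], [-54.1, 131.32], [10.49, 154.53], [-73.88, 253.88], [9.74, 151.15], [-171.62, 171.62]. Speed limits (degrees/s): [147.25, 147.25, 180, 180, 180, 180].

### API

Orientations are given as a 3x3 rotation matrix whose columns are the frame's x, y, z axes.
In Python, from cell import state, optics, finish_job, models, manip gives the robot as it stands.
- The arm moves only by the tool jog_arm, never from a script. Its argument "rows" is one flat list of numbers, 7 for each row, row after row: the gripper's target within -1 to 1 (fully open at 1, half-way at 0, shut at -1), then the shift along the world's x, y, z in mm, then the turn, a rotation vector about the world's x, y, z in degrees. In form: [claw, tx, ty, tz, wx, wy, wz, claw, tx, ty, tz, wx, wy, wz, ...]. A call has 1 to 12 rows; each row is the pose to reach, as a shift and turn from the pose commanded when the call began; what a row does not reach only later rows make up. A row lasts 1/8 s, in which the tool goes at most 62.5 mm and 10.7 degrees, less where a joint would pass 70% of its speed; a pose out of reach is approached as far as the arm can. A call with a gripper value outside its range is refused whole. The fingers move at their own pace and stop on an object; "squeeze" is the grip in N (left out, the last holds). Time passes only in rows, so rows that repeat a pose let the fingers close. It gives the time, the measured TCP pose, the force and the opening at its end, in the units of the state.
- state(): the state, without advancing time (a new reading comes with each control period).
- optics.capture(name): name is "side" or "top"; returns (picture, depth): 384x512x3 uint8, blue, green, red; 384x512 float32, mm along the optical axis (not along the pixel's ray), 0 where there is no reading.
- optics.camera_model(name): a dict with "mtx" (3x3 intrinsics, pixels), "k1" (the pictures are not rectified: a ray, as slopes to the right and down, at radius r is drawn at 1 + k1 r^2 times it, then the intrinsics apply), "T" (4x4, takes a point from camera to world coordinates). Camera axes: x right, y down, z forward; pixel columns grow to the right and rows downward; lengths in mm; the calibration is good to about 2 mm. A picture is of the moment at which its call begins. camera_model takes no time and is no camera call.
- finish_job(): hands the job in, once; it reports no verdict.
Trained networks look in the newest picture that a camera, given by its name, has taken for a name from the list of things; names that differ only in an ending like _2 or _b are one class to them, and where a whole thing is asked for, a point or a joint stands for the part that bears it (a point fixed in the world has none). Each returns a list of dicts, best first, with "score" (0 to 1); they miss things now and then, are a little off and sometimes report something else, mostly with a low value. They report only what shows in the picture. A call takes as long as a camera call. They do not tell look-alikes from the thing itself.
- models.search_frame(camera, query): "extent" ([left, top, right, bottom] in pixels, round what is visible of it).
- models.regions_of(camera, query): "pixels" (384x512 bool, what is visible of it) and "extent" ([left, top, right, bottom] in pixels, round what is visible of it).
- models.mark_of(camera, query): "position" ([column, row] in pixels: a listed point, or the origin of a listed thing).
The state is a dict: "time": time; "qpos": joint angles; "joint_vel": joint speeds; "tau": joint torques, N m; "tool_pos": TCP position; "tool_rot": TCP orientation; "force": force on the tool from outside, world axes, zero at the start; "moment": the same for the moment, N m; "grip_width": opening from 0.0 (shut) to 1.0 (fully open).
Only numpy, scipy, OpenCV 4.12 (cv2) and the standard library are available. Lean on these libraries where they do the work, as an engineer would, in place of code of your own. Each camera call takes 0.05 s, during which the arm holds its last target.

## Working session

There is one attempt and no reset: what is moved stays moved. The work goes in short steps, Python scripts to look and compute and a tool call to move; the robot and the scene stay as the last step left them, time stands still between calls to the robot, and variables do not carry over. Pictures are saved under pics/ and viewed, and the job is handed in when it is done.

Besides the shell and the picture viewer there is one more tool, called after ">>>" by a JSON object that holds its "op" and its "data", one argument or row to a line. jog_arm: Moves the arm, as the interface text tells. Its arguments: {"type":"object","properties":{"rows":{"type":"array"},"squeeze":{"type":"number"}},"required":["rows"]}

```bash
mkdir -p pics
python3 - <<'E'
from cell import state, optics, manip
import cv2,numpy as np
s=state();print(s)
for n in("side","top"):
    p,d=optics.capture(n);cv2.imwrite(f"pics/{n}0.png",p);np.save(f"pics/{n}0.npy",d)
    print(n,optics.camera_model(n))
E
```

```text
{'time': 0.0, 'qpos': array([ 6.36502173e+01,  9.11526557e+00,  9.15745024e+01, -5.05780368e-04,
        7.94237524e+01, -1.20394775e+01]), 'joint_vel': array([-0.08898994, -0.06968945, -0.0575326 ,  0.02213374,  0.01729   ,
        0.0265199 ]), 'tau': array([-6.18660360e-04, -3.96003306e+01, -3.31429696e+01, -2.88114579e-04,
        8.52177967e-03, -8.09784325e-06]), 'tool_pos': array([141.94384813, 556.70619772, 302.87077224]), 'tool_rot': array([[-9.68971517e-01,  2.47170873e-01, -8.71624626e-04],
       [ 2.47172078e-01,  9.68969968e-01, -1.77929807e-03],
       [ 4.04787429e-04, -1.93953042e-03, -9.99998037e-01]]), 'force': array([0.23934323, 0.17605339, 0.4603332 ]), 'moment': array([-0.02602605, -0.04557081, -0.00612652]), 'grip_width': 1.0011963675778812}
side {'mtx': array([[439.71894478,   0.        , 254.03605439],
       [  0.        , 439.71894478, 190.89943208],
       [  0.        ,   0.        ,   1.        ]]), 'k1': -0.13111496891912577, 'T': array([[ 7.69860419e-01, -3.64154115e-01,  5.24124714e-01,
         5.55143062e+01],
       [-6.38199701e-01, -4.34102248e-01,  6.35811592e-01,
        -5.52901256e+02],
       [-4.00969141e-03, -8.23982414e-01, -5.66601186e-01,
         6.48050300e+02],
       [ 0.00000000e+00,  0.00000000e+00,  0.00000000e+00,
         1.00000000e+00]])}
top {'mtx': array([[367.16595622,   0.        , 253.62201513],
       [  0.        , 367.16595622, 193.64712157],
       [  0.        ,   0.        ,   1.        ]]), 'k1': -0.08419007296845077, 'T': array([[ 1.15115212e-02, -9.95824923e-01,  9.05549965e-02,
         4.43640555e+02],
       [-9.99903485e-01, -1.21683469e-02, -6.70457676e-03,
         3.22506174e+01],
       [ 7.77848925e-03, -9.04690767e-02, -9.95868888e-01,
         1.08449724e+03],
       [ 0.00000000e+00,  0.00000000e+00,  0.00000000e+00,
         1.00000000e+00]])}
```

View pics/side0.png

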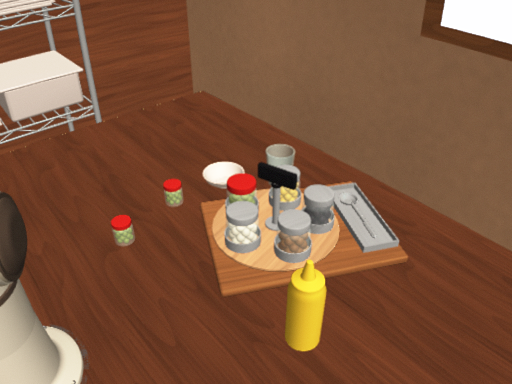

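View pics/top0.png

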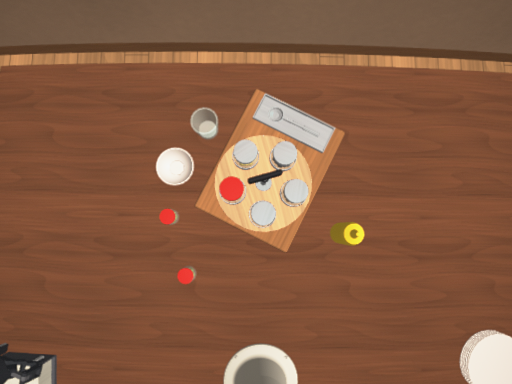

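```bash
cat > h.py <<'E'
import numpy as np,cv2
from cell import optics
def ray(n,px):
    m=optics.camera_model(n);K=m["mtx"];px=np.atleast_2d(px).astype(float)
    u=(px-[K[0,2],K[1,2]])/[K[0,0],K[1,1]]
    v=u.copy()
    for _ in range(20): v=u/(1+m["k1"]*(v**2).sum(1,keepdims=True))
    return v,m["T"]
def onz(n,px,z):
    v,T=ray(n,px);d=np.c_[v,np.ones(len(v))]@T[:3,:3].T;o=T[:3,3]
    return o+d*((z-o[2])/d[:,2])[:,None]
def cloud(n,d,mask):
    r,c=np.nonzero(mask&(d>0));v,T=ray(n,np.c_[c,r]);z=d[r,c]
    return (np.c_[v,np.ones(len(v))]*z[:,None])@T[:3,:3].T+T[:3,3]
def axis(P):
    c=P.mean(0);w,V=np.linalg.eigh(np.cov((P-c).T));a=V[:,-1]
    return c,np.degrees(np.arctan2(a[1],a[0])),np.sqrt(w)
E
cat > meas.py <<'E'
from h import *
from cell import models
import sys
def run(tag):
    p,d=optics.capture("top");cv2.imwrite(f"pics/top_{tag}.png",p)
    P=p.astype(int);r,c=np.mgrid[:384,:512]
    win=(r>90)&(r<260)&(c>195)&(c<350)
    red=win&(P[...,2]>150)&(P[...,1]<60)&(P[...,0]<60)
    rr,cc=np.nonzero(red)
    (x,y),rad=cv2.minEnclosingCircle(np.c_[cc,rr].astype(np.float32))
    lid=onz("top",[[x,y]],124)[0];print("lid px",x,y,rad,"w",lid,"depth z",np.median(cloud("top",d,red)[:,2]))
    C=cloud("top",d,win)
    blk=win&(P.max(2)<60)&(r>150)&(r<210)
    Q=cloud("top",d,blk);print("black z",np.percentile(Q[:,2],[5,50,95]) if len(Q) else 0,len(Q))
    H=C[(C[:,2]>165)&(C[:,2]<205)]
    if len(H)>5:
        print("handle depth",len(H),axis(H[:,:2]),H.min(0),H.max(0))
    b=np.c_[np.nonzero(blk)[1],np.nonzero(blk)[0]]
    print("handle px",axis(onz("top",b,186)[:,:2]))
    return p,d,C
if __name__=="__main__":
    p,d,C=run(sys.argv[1])
    for q in("handle_grip","board","front","jar_red","carousel"):
        z={"handle_grip":170,"board":0,"front":83,"jar_red":42,"carousel":32}[q]
        for m in models.mark_of("top",q)[:3]:print(q,m["score"],m["position"],onz("top",[m["position"]],z)[0])
    for m in models.regions_of("top","board")[:1]:
        k=m["pixels"];print("board",m["extent"],cv2.minAreaRect(onz("top",np.argwhere(k)[:,::-1],24)[:,:2].astype(np.float32)))
        np.save("pics/b.npy",k)
    hsv=cv2.cvtColor(p,cv2.COLOR_BGR2HSV)
    r,c=np.mgrid[:384,:512]
    # tray: grey low saturation near
    t=((hsv[...,1]<45)&(hsv[...,2]>60)&(r>90)&(r<155)&(c>245)&(c<345)).astype(np.uint8)
    n,l,st,ce=cv2.connectedComponentsWithStats(t)
    i=1+np.argmax(st[1:,4]);W=onz("top",np.argwhere(l==i)[:,::-1],16)[:,:2].astype(np.float32)
    print("tray",st[i],cv2.minAreaRect(W),cv2.boxPoints(cv2.minAreaRect(W)))
    big=cv2.resize(p[80:270,180:360],None,fx=4,fy=4,interpolation=cv2.INTER_CUBIC)[:600,:720];cv2.imwrite("pics/big_%s.png"%sys.argv[1],big)
E
python3 meas.py m0
```

```text
lid px 231.2142791748047 188.5 11.16171646118164 w [543.84985363  84.86571675 124.        ] depth z 124.36516456097786
black z [171.24558634 185.00572131 188.62546442] 165
handle depth 223 (array([570.13161109,  -1.05003603]), np.float64(106.73550446880044), array([ 4.26413897, 25.30799125])) [553.42786772 -43.68704825 165.3215333 ] [588.35431069  43.02788951 189.45712083]
handle px (array([568.22384869,  -1.23020391]), np.float64(107.47001570965655), array([ 3.71665554, 23.62389836]))
handle_grip 0.53 [265.6, 174.9] [574.48748346  -3.47388367 170.        ]
board 0.46 [280.1, 158.9] [647.78267425 -53.19750298   0.        ]
front 0.62 [276.3, 150.4] [655.93490747 -36.01378313  83.        ]
jar_red 0.84 [230.3, 189.5] [549.50448094  91.91765886  42.        ]
jar_red 0.74 [170.5, 220.0] [460.37381307 260.51908093  42.        ]
jar_red 0.55 [184.9, 274.3] [308.45135823 215.77222474  42.        ]
carousel 0.75 [291.7, 193.9] [539.95421339 -84.62543935  32.        ]
carousel 0.59 [264.1, 185.3] [563.89624072  -4.78823244  32.        ]
tray [ 253   94   82   58 2149] ((756.5881958007812, -90.79007720947266), (233.5308380126953, 84.2443618774414), 63.63768768310547) [[ 666.9974    -176.70818  ]
 [ 742.48065   -214.11655  ]
 [ 846.179       -4.8719788]
 [ 770.69574     32.536392 ]]
```

View pics/big_m0.png

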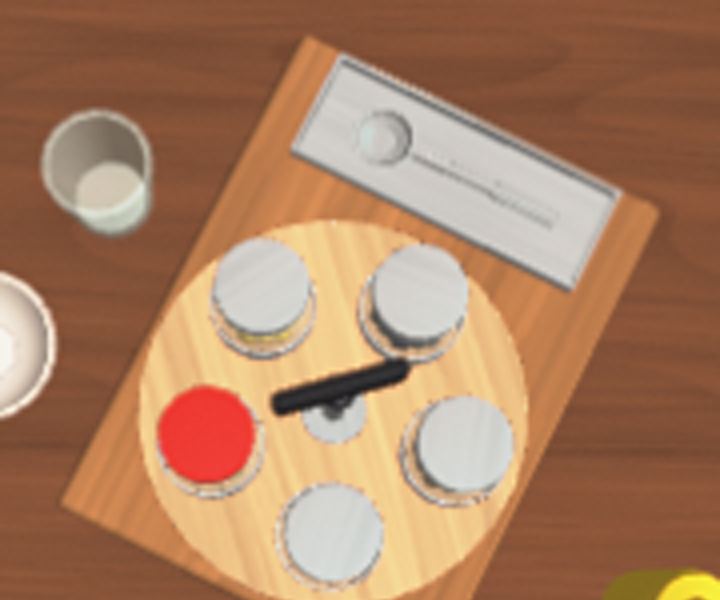

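```bash
cat > fit.py <<'E'
from h import *
from scipy.optimize import least_squares
p,d=optics.capture("top");hsv=cv2.cvtColor(p,cv2.COLOR_BGR2HSV);r,c=np.mgrid[:384,:512]
t=((hsv[...,1]<45)&(hsv[...,2]>60)&(r>90)&(r<155)&(c>245)&(c<345)).astype(np.uint8)
n,l,st,ce=cv2.connectedComponentsWithStats(t);i=1+np.argmax(st[1:,4])
(ce,sz,a)=cv2.minAreaRect(onz("top",np.argwhere(l==i)[:,::-1],40)[:,:2].astype(np.float32))
a-=90;u=np.array([np.cos(np.radians(a)),np.sin(np.radians(a))])
print("tray",ce,sz,a,"axis",np.array(ce)-200*u)
win=(r>85)&(r<260)&(c>190)&(c<350)
C=cloud("top",d,win);B=C[(C[:,2]>36)&(C[:,2]<46)]
# disc: light wood colour
w=((hsv[...,2]>195)&(hsv[...,1]>60)&(hsv[...,1]<150)&win).astype(np.uint8)
n,l,st,_=cv2.connectedComponentsWithStats(w);i=1+np.argmax(st[1:,4])
hull=cv2.convexHull(np.argwhere(l==i)[:,::-1].astype(np.int32))[:,0]
W=onz("top",hull,42)[:,:2]
f=least_squares(lambda q:np.hypot(*(W-q[:2]).T)-q[2],[569,-2,140],loss="soft_l1");print("disc",f.x,np.abs(f.fun).mean(),len(W))
# board rect
b=((hsv[...,0]<18)&(hsv[...,2]>140)&win).astype(np.uint8)
n,l,st,_=cv2.connectedComponentsWithStats(b|w);i=1+np.argmax(st[1:,4])
print("board",st[i],cv2.minAreaRect(onz("top",np.argwhere(l==i)[:,::-1],24)[:,:2].astype(np.float32)))
# lids: cloud in 118..129
L=(win).copy();full=np.zeros((384,512));rr,cc=np.nonzero(win&(d>0));z=C[:,2];m=(z>119)&(z<129)
full[rr[m],cc[m]]=1
n,l,st,_=cv2.connectedComponentsWithStats(full.astype(np.uint8));R=[]
for i in range(1,n):
    if st[i,4]>150:
        (x,y),q=cv2.minEnclosingCircle(np.argwhere(l==i)[:,::-1].astype(np.float32));R.append(onz("top",[[x,y]],124)[0,:2]);print("lid",R[-1],q,st[i,4])
R=np.array(R);f=least_squares(lambda q:np.hypot(*(R-q[:2]).T)-90,[569,-2]);print("lid axis",f.x,f.fun)
k=p[...,2].astype(int)-p[...,1]
for x in R: print(np.degrees(np.arctan2(*(x-f.x)[::-1])))
E
python3 fit.py
python3 - <<'E'
from h import *
p,d=optics.capture("side");r,c=np.mgrid[:384,:512]
k=(p.max(2)<60)&(r>155)&(r<192)&(c>250)&(c<302)
C=cloud("side",d,k);C=C[(C[:,2]>140)&(C[:,2]<200)];print("side handle",axis(C[:,:2]),C.min(0),C.max(0))
E
```

```text
tray (749.5589599609375, -88.02635192871094) (228.285400390625, 82.35213470458984) -26.362327575683594 axis [570.35817642   0.78287719]
disc [570.51643261  -1.06472478 140.90698106] 0.3818796586269952 41
board [  191    88   154   164 10948] ((593.8991088867188, -56.76513671875), (384.5700378417969, 410.2278137207031), 64.12516021728516)
lid [644.65143595  50.16506485] 12.124740600585938 445
lid [642.02267887 -55.08417058] 12.071272850036621 455
lid [545.16501692  85.45208031] 12.206655502319336 472
lid [540.76413878 -85.17623058] 12.303655624389648 469
lid [481.14081022   1.95189117] 12.27879810333252 470
lid axis [570.74863935  -0.597871  ] [-0.34232324 -0.28519882 -0.22742147 -0.26389142 -0.35590187]
34.48470108235099
-37.396540727704625
106.55780823585656
-109.52030261055735
178.3701066849717
side handle (array([565.58821284,  -5.48043726]), np.float64(106.64401561410483), array([ 2.12345662, 25.03409111])) [551.92934523 -45.00083542 140.07685197] [583.98282682  40.96356976 188.66189093]
```

>>> {"op": "jog_arm", "data": {
  "rows": [1,20,-26,0,0,0,-3,1,60,-78,0,0,0,-8,1,103,-135,0,0,0,-14,1,147,-192,0,0,0,-20,1,191,-249,0,0,0,-26,1,235,-306,0,0,0,-32,1,279,-363,0,0,0,-38,1,323,-420,0,0,0,-44,1,365,-475,0,0,0,-50,0.5,400,-520,0,0,0,-55,0.3,420,-548,0,0,0,-58,0.3,428,-558,0,0,0,-59.2]
}}

```text
time: 2.05
tool_pos: [571.4, -3.3, 303.9]
tool_rot: [[-0.281, 0.96, 0.0], [0.96, 0.281, -0.0], [-0.0, 0.0, -1.0]]
force: [-0.7, 0.8, -0.1]
grip_width: 0.652
```

>>> {"op": "jog_arm", "data": {
  "rows": [0.3,0,0,0,0,0,0]
}}

```text
time: 2.17
tool_pos: [571.3, -3.5, 303.6]
tool_rot: [[-0.28, 0.96, 0.0], [0.96, 0.28, -0.0], [-0.0, -0.0, -1.0]]
force: [-0.9, -0.0, -0.3]
grip_width: 0.646
```

Run:
```python
from h import *
from cell import state
s=state();R=s["tool_rot"];print(s["time"],s["tool_pos"],s["qpos"],np.degrees(np.arctan2(R[1,1],R[0,1])),s["force"],s["grip_width"])
p,d=optics.capture("side");cv2.imwrite("pics/side1.png",p[100:330,150:450]);cv2.imwrite("pics/side1.png",cv2.resize(p[80:280,180:430],None,fx=3,fy=3))
p,d=optics.capture("top");cv2.imwrite("pics/top1.png",cv2.resize(p[80:270,180:360],None,fx=3,fy=3))
```

```text
2.175 [571.33161688  -3.51228337 303.62619299] [-1.24572311e+01  8.54762767e+00  9.21227996e+01 -2.18397675e-02
  7.93202114e+01 -2.87182952e+01] 16.26510928746244 [-0.88052858 -0.01356015 -0.29531629] 0.6463564457651184
```

View pics/side1.png

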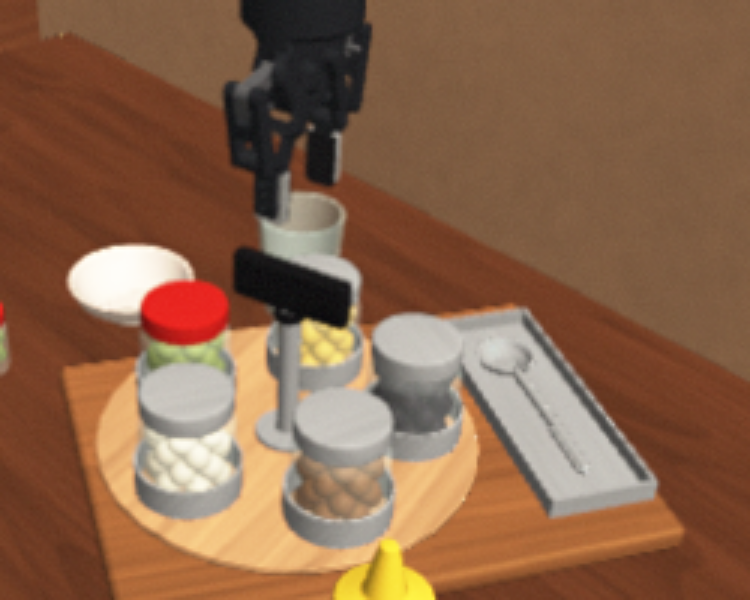

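>>> {"op": "jog_arm", "data": {
  "rows": [0.2,-1,2.8,-20,0,0,0.2,0.1,-1,2.8,-50,0,0,0.2,0,-1,2.8,-72,0,0,0.2,0,-1,2.8,-79,0,0,0.2,0,-1,2.8,-79,0,0,0.2,0,-1,2.8,-79,0,0,0.2]
}}

```text
time: 3.02
tool_pos: [569.7, 2.1, 226.3]
tool_rot: [[-0.288, 0.958, 0.002], [0.958, 0.288, -0.0], [-0.001, 0.002, -1.0]]
force: [-0.6, 0.6, -0.1]
grip_width: 0.498
```

Run:
```python
from h import *
from cell import state
s=state();R=s["tool_rot"];print(s["time"],s["tool_pos"],s["qpos"],s["joint_vel"],np.degrees(np.arctan2(R[1,1],R[0,1])),s["force"],s["moment"],s["grip_width"])
p,d=optics.capture("side");cv2.imwrite("pics/side2.png",cv2.resize(p[80:280,180:430],None,fx=3,fy=3))
```

```text
3.025 [569.71232038   2.13122317 226.32106311] [-1.19353602e+01  1.22626925e+01  9.69401566e+01  1.62632510e-03
  7.06643403e+01 -2.86494712e+01] [-0.21087478  0.12533573 -0.25420321  0.07912259 -0.0697508  -0.03064459] 16.713638047440583 [-0.59900389  0.63676827 -0.14241816] [ 0.03386133 -0.01154775 -0.01583003] 0.49847626401258865
```

View pics/side2.png

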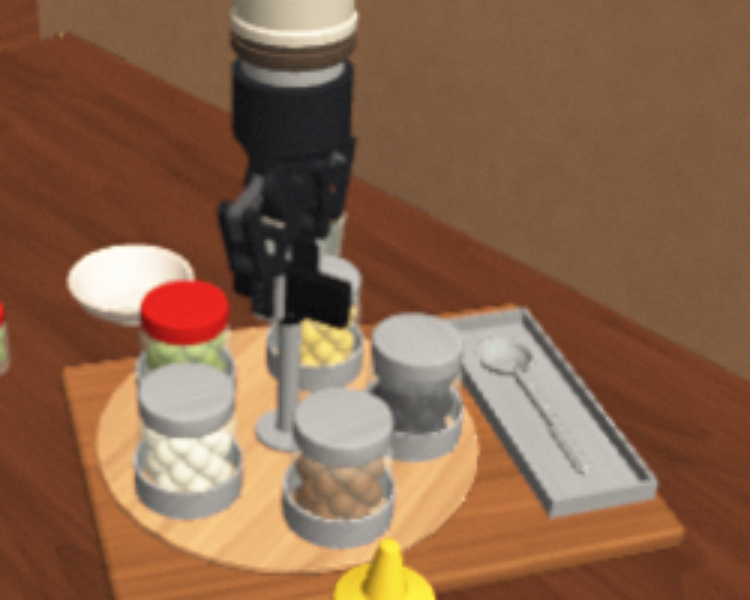

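>>> {"op": "jog_arm", "data": {
  "rows": [0,0.9,-2.8,-1,0,0,-0.1,0,0.9,-2.8,-1,0,0,-0.1,-0.5,0.9,-2.8,-1,0,0,-0.1,-1,0.9,-2.8,-1,0,0,-0.1,-1,0.9,-2.8,-1,0,0,-0.1,-1,0.9,-2.8,-1,0,0,-0.1,-1,0.9,-2.8,-1,0,0,-0.1,-1,0.9,-2.8,-1,0,0,-0.1],
  "squeeze": 60
}}

```text
time: 4.08
tool_pos: [570.3, -1.0, 225.1]
tool_rot: [[-0.285, 0.958, 0.001], [0.958, 0.285, -0.0], [-0.001, 0.001, -1.0]]
force: [-2.1, -0.6, 5.9]
grip_width: 0.155
```

Run:
```python
from h import *
from cell import state
s=state();R=s["tool_rot"];print(s["time"],s["tool_pos"],s["qpos"],np.degrees(np.arctan2(R[1,1],R[0,1])),s["force"],s["moment"],s["grip_width"])
p,d=optics.capture("side");cv2.imwrite("pics/side3.png",cv2.resize(p[80:280,180:430],None,fx=3,fy=3))
```

```text
4.075 [570.29775374  -1.01531899 225.11599448] [-1.22314322e+01  1.24724870e+01  9.68393315e+01 -1.78522957e-02
  7.06430727e+01 -2.88140834e+01] 16.58857179193946 [-2.14917052 -0.61238711  5.92842685] [ 0.01782458  0.38872431 -0.0314879 ] 0.15495712848645116
```

View pics/side3.png

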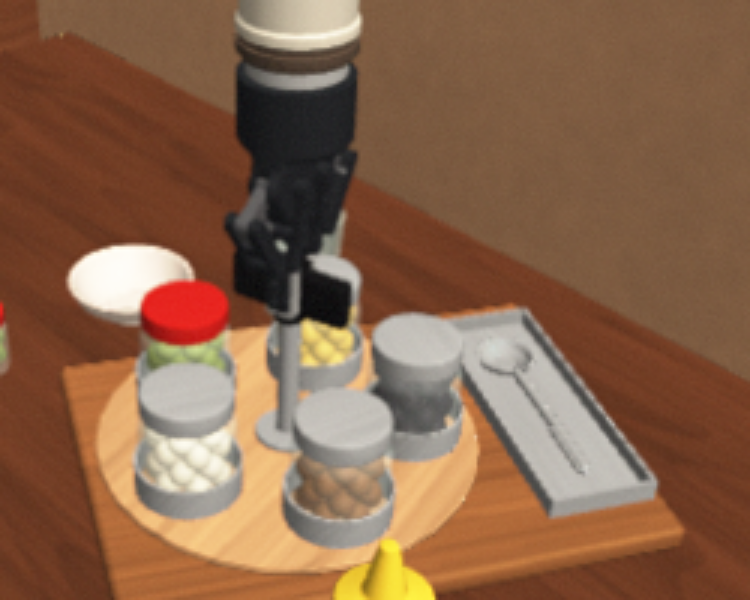

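The handle is gripped (13 mm opening against a 14 mm bar). I'll now turn it clockwise in gentle steps.

>>> {"op": "jog_arm", "data": {
  "rows": [-1,0,0,0,0,0,-1,-1,0,0,0,0,0,-3,-1,0,0,0,0,0,-6,-1,0,0,0,0,0,-10,-1,0,0,0,0,0,-14,-1,0,0,0,0,0,-18,-1,0,0,0,0,0,-22,-1,0,0,0,0,0,-26,-1,0,0,0,0,0,-30,-1,0,0,0,0,0,-33,-1,0,0,0,0,0,-35,-1,0,0,0,0,0,-36],
  "squeeze": 80
}}

```text
time: 5.62
tool_pos: [570.3, -1.0, 225.2]
tool_rot: [[0.333, 0.943, 0.001], [0.943, -0.333, -0.001], [-0.0, 0.001, -1.0]]
force: [-2.5, 0.1, 6.2]
grip_width: 0.149
```

```bash
cat > chk.py <<'E'
from h import *
from cell import state
import sys
s=state();R=s["tool_rot"];print(s["time"],s["tool_pos"],s["qpos"].round(2),np.degrees(np.arctan2(R[1,1],R[0,1])),s["force"],s["moment"],s["grip_width"])
t=sys.argv[1]
for n in("side","top"):
    p,d=optics.capture(n);q=p[80:280,180:430] if n=="side" else p[80:270,180:360]
    cv2.imwrite(f"pics/{n}_{t}.png",cv2.resize(q,None,fx=3,fy=3));cv2.imwrite(f"pics/raw{n}_{t}.png",p)
    P=p.astype(int);r,c=np.mgrid[:384,:512]
    m=((P[...,2]>120)&(P[...,1]<50)&(P[...,0]<50)&(c>(200))&(c<350)&(r<260)&(r>80)).astype(np.uint8)
    k,l,st,ce=cv2.connectedComponentsWithStats(m)
    if k<2: continue
    i=1+np.argmax(st[1:,4]);C=cloud(n,d,l==i);C=C[abs(C[:,2]-124)<5]
    print(n,"red area",st[i,4],ce[i],"cloud",len(C))
    if len(C)>8:
        f=(C[:,:2].min(0)+C[:,:2].max(0))/2
        x,y=f-[570.4,-0.7];print("  lid top centre",f,np.ptp(C[:,:2],axis=0),np.hypot(x,y),np.degrees(np.arctan2(y,x)))
E
python3 chk.py r1
```

```text
5.625 [570.34362021  -0.97839874 225.17441846] [-1.223e+01  1.247e+01  9.684e+01 -2.000e-02  7.064e+01  7.220e+00] -19.43935593649099 [-2.52538624  0.11333968  6.19786473] [-0.05999275  0.4179855  -0.00196493] 0.1487851884158092
side red area 338 [257.56804734 175.44970414] cloud 264
  lid top centre [592.34871522  82.14588408] [49.46869975 61.80143942] 85.70406413249691 75.16129102806696
top red area 3 [228.         158.33333333] cloud 3
```

View pics/side_r1.png

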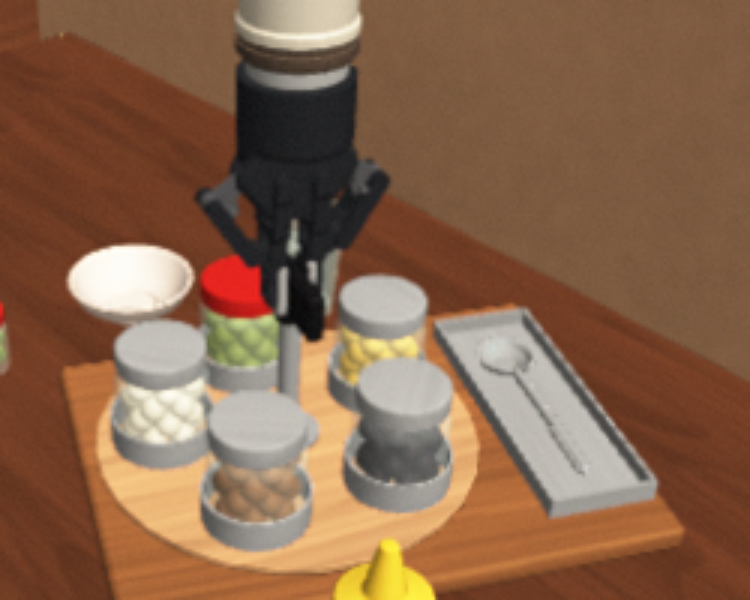

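View pics/top_r1.png

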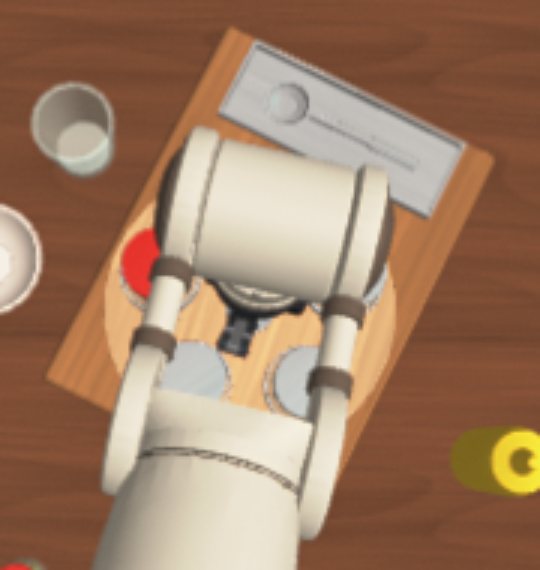

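>>> {"op": "jog_arm", "data": {
  "rows": [-1,0,0,0,0,0,-1,-1,0,0,0,0,0,-4,-1,0,0,0,0,0,-8,-1,0,0,0,0,0,-13,-1,0,0,0,0,0,-18,-1,0,0,0,0,0,-23,-1,0,0,0,0,0,-28,-1,0,0,0,0,0,-33,-1,0,0,0,0,0,-38,-1,0,0,0,0,0,-42,-1,0,0,0,0,0,-45,-1,0,0,0,0,0,-46.7]
}}

```text
time: 7.22
tool_pos: [570.3, -1.0, 225.2]
tool_rot: [[0.915, 0.404, 0.001], [0.404, -0.915, -0.001], [0.001, 0.001, -1.0]]
force: [-2.7, 0.4, 6.2]
grip_width: 0.154
```

>>> {"op": "jog_arm", "data": {
  "rows": [-1,0,0,0,0,0,-2,-1,0,0,0,0,0,-6,-1,0,0,0,0,0,-11,-1,0,0,0,0,0,-16,-1,0,0,0,0,0,-21,-1,0,0,0,0,0,-26,-1,0,0,0,0,0,-31,-1,0,0,0,0,0,-36,-1,0,0,0,0,0,-41,-1,0,0,0,0,0,-46,-1,0,0,0,0,0,-49,-1,0,0,0,0,0,-50]
}}

```text
time: 8.72
tool_pos: [570.3, -1.1, 225.2]
tool_rot: [[0.898, -0.441, 0.001], [-0.441, -0.898, -0.001], [0.001, 0.0, -1.0]]
force: [-2.7, -0.4, 5.2]
grip_width: 0.153
```

>>> {"op": "jog_arm", "data": {
  "rows": [-1,0,0,0,0,0,0,-1,0,0,0,0,0,0]
}}

```text
time: 8.98
tool_pos: [570.3, -1.1, 225.2]
tool_rot: [[0.898, -0.44, 0.001], [-0.44, -0.898, -0.001], [0.001, 0.0, -1.0]]
force: [-2.3, 0.0, 5.8]
grip_width: 0.153
```

```bash
python3 chk.py r2
```

```text
8.975 [570.34414059  -1.05657393 225.18897693] [-1.2230e+01  1.2470e+01  9.6830e+01 -3.0000e-02  7.0640e+01  1.0389e+02] -116.10762703174457 [-2.33351336  0.02551078  5.8376532 ] [-0.08003103  0.48345817  0.00597853] 0.15324801053914458
side red area 521 [316.52399232 190.34932821] cloud 433
  lid top centre [649.04759319 -41.75395117] [65.13078691 63.36413725] 88.71792840710529 -27.564505989384237
```

View pics/side_r2.png

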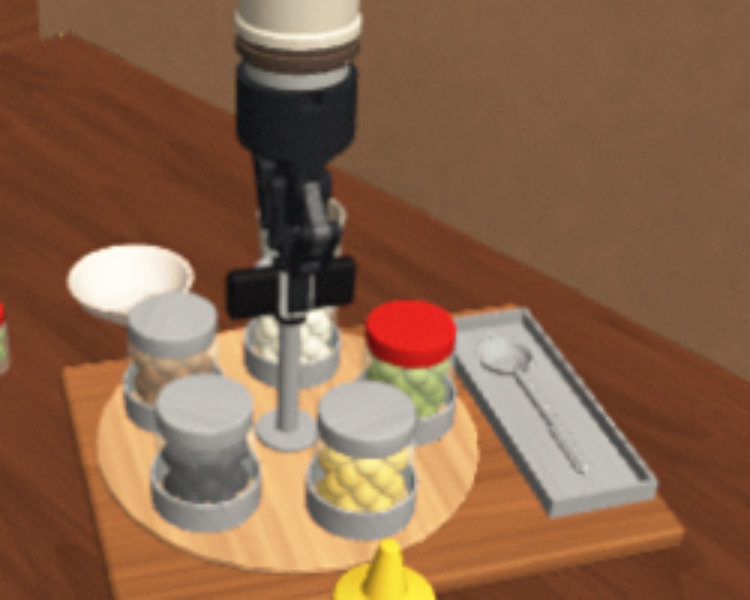

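View pics/top_r2.png

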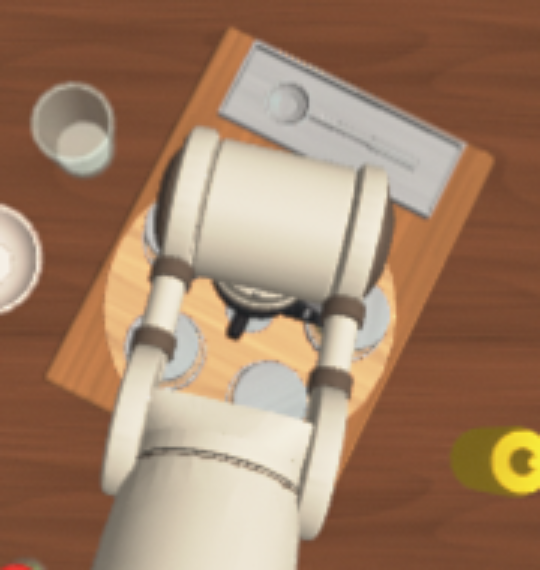

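Run:
```python
from h import *
from scipy.optimize import least_squares
p,d=optics.capture("side");r,c=np.mgrid[:384,:512]
win=(r>150)&(r<270)&(c>200)&(c<400)
C=cloud("side",d,win);rr,cc=np.nonzero(win&(d>0));m=abs(C[:,2]-123.5)<3
f=np.zeros((384,512),np.uint8);f[rr[m],cc[m]]=1
k,l,st,ce=cv2.connectedComponentsWithStats(f);R=[]
for i in range(1,k):
    if st[i,4]>120:
        W=onz("side",np.argwhere(l==i)[:,::-1],124)[:,:2]
        (x,y),q=cv2.minEnclosingCircle(W.astype(np.float32));R.append([x,y]);print(ce[i].round(0),st[i,4],(x,y),q)
R=np.array(R)
hs=cv2.cvtColor(p,cv2.COLOR_BGR2HSV)
t=((hs[...,1]<50)&(hs[...,2]>60)&(r>175)&(r<255)&(c>325)&(c<400)).astype(np.uint8)
k,l,st,ce=cv2.connectedComponentsWithStats(t);i=1+np.argmax(st[1:,4])
q=cv2.minAreaRect(onz("side",np.argwhere(l==i)[:,::-1],40)[:,:2].astype(np.float32));print("tray",st[i],q)
# axis from lids of full visibility
f=least_squares(lambda a:np.hypot(*(R-a).T)-90,[570,0],loss="soft_l1");a=f.x;print(a,f.fun)
for x in R: print(np.degrees(np.arctan2(*(x-a)[::-1])))
v=np.array(q[0])-a;print("tray dir",np.degrees(np.arctan2(v[1],v[0])),np.hypot(*v))
```

```text
[237. 185.] 412 (526.929443359375, 74.8416519165039) 34.906768798828125
[316. 188.] 419 (647.7523193359375, -42.0488166809082) 35.154178619384766
[248. 214.] 540 (480.46710205078125, -19.216676712036133) 34.21388626098633
[302. 217.] 554 (553.8505859375, -91.27774047851562) 34.825252532958984
tray [ 330  183   69   69 2452] ((742.600830078125, -94.68002319335938), (242.566650390625, 91.20509338378906), 64.05484771728516)
[568.63759117  -2.8625492 ] [-1.80979382 -1.71238042 -0.32562998 -0.35680967]
118.22491861824184
-26.34964615520778
-169.4920256791296
-99.49456381182478
tray dir -27.825008887957676 196.70703348132048
```

```bash
python3 -c "
from cell import finish_job,state
print(state()['grip_width'],state()['time']);print(finish_job())"
```

```text
0.15118033358539582 9.125
the job is handed in; nothing more can be done
None
```

The red-lidded jar now stands at the front, in line with the middle of the spoon tray. I handed the job in with the gripper still holding the handle, at about 9.1 s. I pinched the handle from above at 80 N and turned the carousel clockwise by 132.7°.

**Alignment:** the red lid sits at -26.4° from the carousel axis by the side camera. The front direction was about -26.2°, measured in the top camera before the arm covered the carousel. By the side camera's view of the tray edges it is -25.9°.

**Grip and loads:** the opening is about 13 mm on the 14 mm bar. The wrist force stayed at about 6 N in the readings taken. The tool followed the commanded turn to within about 0.1°.

**Other objects:** in the last pictures all the jars I could see stand in their rings. The spoon, tumbler, bowl and bottle have not moved.

**Checks that disagreed:**
- A rough side-camera estimate from the lid's outline put the jar at -27.6°.
- The side camera's own line from axis to tray centre came out at -27.8°. I trusted it less because the visible tray sides inflate the outline.
- At the end the arm hid the red jar from the top camera, so only the side camera confirmed its final place.

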